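# Release the easel coupler from its ball mount and hold it raised

### The arm

A 6-joint arm with a two-finger parallel gripper is mounted at the origin on the work surface. World frame = base frame: x ahead of the robot, y to its left, z up, the work surface at z = 0. Lengths are in m, angles in rad, forces in N, time in s.
With the tool pointing down it reaches from about 0.4 to 0.825 m from the base axis. Payload 7 kg.
Tool frame: the origin (TCP) lies at the very end of the fingers, on their centre line; the grasp point (between the pads) lies 19 mm behind it; z points along the fingers, y is the direction in which the jaws open and shut (so a half turn about z gives the same grasp; the last joint's range is limited). The gripper opens to 88 mm and grips with 3 to 60 N. Pads are 19 mm wide; open, the fingers measure 130 mm over their backs; the gripper's body (78 mm by 193 mm) begins 47 mm behind the grasp point.
Start: joints at [1.43, 0.359, 0.012, 0, -1.224, -0.288], TCP at [0.281, 0.614, 0.205] pointing down, gripper open.
Joint ranges: [-3.07, 3.07], [-1.43, 2.12], [-1.02, 1.25], [-3.03, 1.67], [-3.05, -0], [-3.03, 3.03]. Speed limits (rad/s): [2.39, 2.39, 3.01, 3.14, 3.14, 3.14].

### API

Orientations are given as [roll, pitch, yaw] about the fixed x, y, z axes, in that order (R = Rz(yaw) Ry(pitch) Rx(roll)).
In Python, from station import arm gives the robot as it stands.
- The arm moves only by the shell command python3 -m inch 'ROWS' [FORCE]. ROWS is text: rows parted by semicolons, each of 7 numbers parted by spaces: the closure, from 0 (fully open) to 1 (shut), then the shift along the tool's x, y, z each as a share of 300 mm, from -1 to 1, then the turn, a rotation vector about the tool's x, y, z each as a share of 60 degrees, from -1 to 1. In form: grip tx ty tz rx ry rz; .... A call has 1 to 12 rows; each row is the pose to reach, as a shift and turn from the pose commanded when the call began, along the tool's axes at that moment; what a row does not reach only later rows make up. A row lasts 1/10 s, in which the tool goes at most 50 mm and 8.59 degrees, less where a joint would pass 70% of its speed; a pose out of reach is approached as far as the arm can. A call with a number of a shift or a turn outside -1 to 1 is refused whole. A call with a gripper value outside its range is refused whole. The fingers move at their own pace and stop on an object; FORCE is the grip in N (left out, the last holds). Time passes only in rows, so rows that repeat a pose let the fingers close. It gives the time, the measured TCP pose, the force and the opening at its end, in the units of the state.
- arm.get_state(): the state, without advancing time (a new reading comes with each control period).
- arm.grab_frame(name): name is "scene" or "side" or "wrist"; returns a dict with "img" (400x640x3 uint8, red, green, blue), "range_z" (400x640 float32, m along the optical axis (not along the pixel's ray), 0 where there is no reading), "fx", "fy", "cx", "cy" (pixels), "extrinsics" (4x4, takes a point from world to camera coordinates); the wrist camera has in their place "tool_from_camera" (4x4, takes a point from camera to tool coordinates, whose origin is the TCP and whose axes are the flange's). Camera axes: x right, y up, looking along -z (the intrinsics and any distortion apply to the point x, -y, -z); pixel columns grow to the right and rows downward; lengths in m; the calibration is good to about 2 mm. The wrist camera is an equidistant fisheye: a pixel r from the principal point sees the ray r / f radians off the axis. A picture is of the moment at which its call begins: read the wrist's pose just before it.
- arm.job_done(): hands the job in, once; it reports no verdict.
The state is a dict: "t": time; "q": joint angles; "qd": joint speeds; "joint_efforts": joint torques, N m; "eef_pos": TCP position; "ee_rot": TCP orientation; "force": force on the tool from outside, world axes, zero at the start; "moment": the same for the moment, N m; "width": finger opening in m.
Only numpy, scipy, OpenCV 4.12 (cv2) and the standard library are available. Lean on these libraries where they do the work, as an engineer would, in place of code of your own. Each camera call takes 0.05 s, during which the arm holds its last target.

### The job

Lift the brass keeper ferrule off its pin on the easel coupler and put it in the green tray. Then pull the red latch tab sideways against its spring until it is fully open, with the coupler still seated, and with the tab held so, lift the coupler straight up off its ball; finish while still holding it in the gripper, still and roughly level, about a hand's breadth above the ball, with nothing else carrying it. Leave the pastel case, water bottle, brush pot and eraser alone.

Things in the scene. Friction and masses are not known exactly. Their poses are not given: they have to be found in the camera images.
- ferrule_mid (a point): Centre (half-way up) of the loose brass keeper ferrule: upright tube, 26 mm outside, 16 mm bore, 45 mm tall, 60 g, z along its axis. It starts on the coupler's top face over the keeper pin and blocks the red latch; it must rise over 25 mm to come off the pin.
- pin_tip (a point): Tip of the coupler's upright steel keeper pin, 10 mm thick, 25 mm high (the coupler's flat top face is 25 mm below this point). Moves with the coupler.
- latch_tab (a point): Centre of the red latch tab standing on the coupler right over the ball: 24 mm along point x, 14 mm thick (point y), 40 mm tall; pinch it on its +y and -y faces. Flat steel plate 20 mm below this point. A red bar of the latch, 6 mm wide, runs to +x beside the ferrule, 9 mm to the +y side, its top 15 mm below this point. Axes as the coupler's; moves with the latch.
- latch (a joint): How far the latch is pulled, m: 0 shut, 0.014 fully open (stop). The tab slides towards the coupler's -y. A spring shuts it (3 N at 0, 7 N at 0.014). Shut, its bolt under the ball locks the coupler down; above 0.010 the ball is free. Off the ball, the spring may draw the coupler towards -y until the latch is shut, tab still in hand: that is all right.
- socket (a point): Centre of the coupler's grey 52 mm square socket; on the ball's centre while seated. Coupler with latch: loose, about 0.5 kg, balanced within 10 mm of the tab. Axes: x along the tongue towards the ferrule, y across, z up. Tongue 40 mm wide to x = 149 mm, wooden ledge 150 mm wide at x = -93 mm, flat top face 26 mm above this point. Clear of the ball after rising about 35 mm.
- ball (a point): Centre of the steel ball (36 mm diameter) of the fixed mount, 55 mm above the table; axes x along the mount towards its rest saddle that carries the tongue's end, z up. The saddle's two side cheeks stand 12 mm up beside the tongue, so the coupler goes straight up.
- tray: Green open tray fixed to the table, 140 x 140 mm, rim 22 mm high, 4 mm walls, 4 mm floor; origin under its centre at table height.
- case: Bystander: closed pastel case with clear lid, 174 x 114 mm, 46 mm high, origin under its centre.
- bottle: Bystander: upright water bottle, 64 mm diameter, 190 mm tall, origin under its centre.
- brush_pot: Bystander: wooden pot 72 mm diameter, 90 mm high, brushes to 182 mm, origin under its centre.
- eraser: Bystander: eraser block 55 x 30 x 22 mm, origin under its centre.
Mind the look-alikes: they are no part of the job. There is more than one size of the tray; the job needs the larger.

How it is judged:
On the way, in this order (a step that is already met when the one before it is completed fails the run):
1. the ferrule is in the tray, let go (x of ferrule_mid in the frame of tray between -0.068 and 0.068 m and y of ferrule_mid in the frame of tray between -0.068 and 0.068 m and height (world z) of ferrule_mid below 0.04 m and contact force between the fingers and ferrule below 0.1 N), for 0.2 s.
2. the latch is pulled open with the coupler still seated on the ball (value of joint latch above 0.01 m and distance between socket and ball below 0.008 m), for 0.1 s.
At the end, for the whole second after the job is handed in: The coupler is held in the fingers (over 1.5 N) with its socket 60 to 200 mm above the ball's centre and within 60 mm of it sideways, tilted less than 0.35 rad, still (under 0.04 m/s), touching neither mount, tray nor case; the ferrule lies or stands inside the tray (z of socket in the frame of ball between 0.06 and 0.2 m and horizontal distance between socket and ball below 0.06 m and angle between socket's own z axis and vertical below 0.35 rad and contact force between the fingers and coupler above 1.5 N and contact force between each of mount, tray, case and coupler below 0.1 N and linear speed of coupler below 0.04 m/s and x of ferrule_mid in the frame of tray between -0.068 and 0.068 m and y of ferrule_mid in the frame of tray between -0.068 and 0.068 m and height (world z) of ferrule_mid below 0.04 m); the arm keeps its last pose, push and grip.
It fails at once if the pastel case is disturbed (distance of case from where it was at the start of the episode above 0.03 m).
It fails at once if the water bottle is disturbed (distance of bottle from where it was at the start of the episode above 0.03 m).
It fails at once if the brush pot is disturbed (distance of brush_pot from where it was at the start of the episode above 0.03 m).
It fails at once if the eraser is disturbed (distance of eraser from where it was at the start of the episode above 0.03 m).
It also fails if it takes over 51 s, if anything falls off the work surface, if the arm or the gripper's body presses on something with over 40 N, if the wrist force passes 120 N, or if a joint passes its speed limit or range.

## Working session

There is one attempt and no reset: what is moved stays moved. The work goes in short steps, Python scripts to look and compute and a shell command to move; the robot and the scene stay as the last step left them, time stands still between calls to the robot, and variables do not carry over. Pictures are saved under pics/ and viewed, and the job is handed in when it is done.

```bash
ls; mkdir -p pics; cat > h.py <<'E'
import numpy as np, cv2
from station import arm
def save(n,f): cv2.imwrite(f'pics/{n}.png',cv2.cvtColor(f['img'],cv2.COLOR_RGB2BGR))
def dump(n,f): np.savez(f'{n}.npz',**f)
def world(f,u=None,v=None):
    # returns HxWx3 world points
    h,w=f['range_z'].shape
    U,V=np.meshgrid(np.arange(w),np.arange(h)); z=f['range_z']
    P=np.stack([(U-f['cx'])/f['fx']*z,-(V-f['cy'])/f['fy']*z,-z],-1)
    T=np.linalg.inv(f['extrinsics']); W=P@T[:3,:3].T+T[:3,3]
    W[z==0]=np.nan
    return W
E
python3 - <<'E'
from h import *
for n in('scene','side','wrist'):
    f=arm.grab_frame(n); save(n+'0',f); dump(n+'0',f); print(n,[k for k in f],f['fx'],f['cx'],f['cy'])
    if n!='wrist': print(np.linalg.inv(f['extrinsics']).round(3))
print(arm.get_state())
E
```

```text
pics
scene ['img', 'range_z', 'fx', 'fy', 'cx', 'cy', 'extrinsics'] 510.42932532051583 314.40259636874225 201.86050648948137
[[-0.509 -0.726  0.462  1.248]
 [ 0.861 -0.421  0.287  0.503]
 [-0.014  0.543  0.839  1.457]
 [ 0.     0.     0.     1.   ]]
side ['img', 'range_z', 'fx', 'fy', 'cx', 'cy', 'extrinsics'] 473.3449603373851 323.9636532343634 213.4261094104411
[[ 0.749  0.501 -0.435 -0.092]
 [-0.663  0.585 -0.468 -0.619]
 [ 0.02   0.638  0.769  1.184]
 [ 0.     0.     0.     1.   ]]
wrist ['img', 'range_z', 'fx', 'fy', 'cx', 'cy', 'tool_from_camera'] 309.70691628693146 317.6273903851106 204.8469629548659
{'t': 0.15, 'q': array([ 1.43008749e+00,  3.59204995e-01,  1.13042505e-02, -2.68948558e-04,
       -1.22408833e+00, -2.88105734e-01]), 'qd': array([-0.00082784, -0.00306237,  0.00241729,  0.00044765,  0.00014995,
       -0.00057905]), 'joint_efforts': array([-1.01490332e-03, -5.83275604e+01,  2.93290901e+01,  7.00118870e+00,
        8.74483609e-03, -1.04776962e-04]), 'eef_pos': array([0.28051668, 0.6135354 , 0.20476178]), 'ee_rot': array([ 3.14037721e+00, -9.64926940e-05, -4.28906050e-01]), 'force': array([-0.41596343,  0.81068521, -1.16963256]), 'moment': array([-0.00728285, -0.00562768, -0.08331636]), 'width': 0.08768431428885204}
```

View pics/scene0.png

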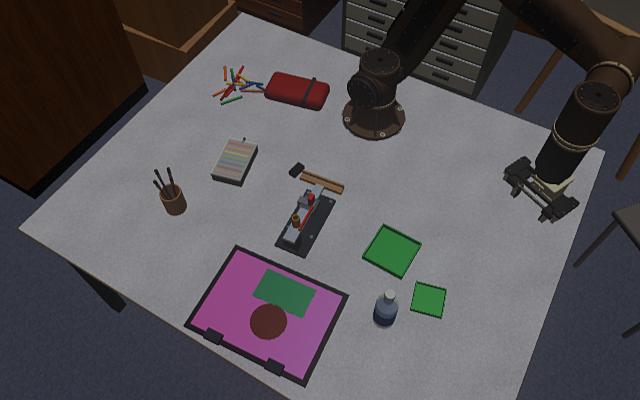

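View pics/side0.png

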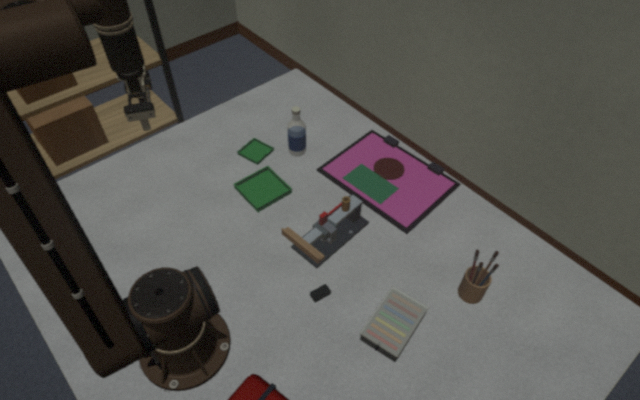

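View pics/wrist0.png

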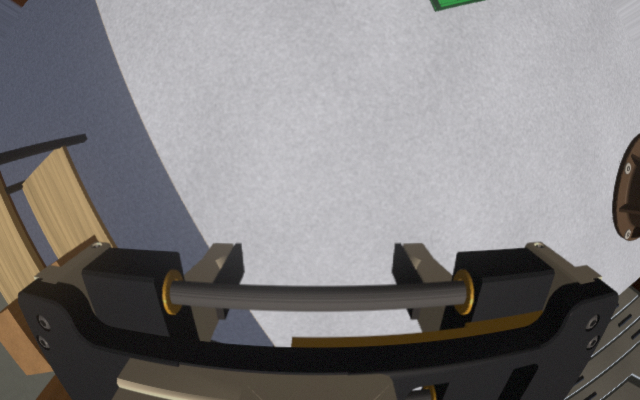

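The scene shows the coupler at about (312,215), with the ferrule at (296,222) and the red tab at (310,198). The larger tray is at (392,250) and the small look-alike tray at (428,300).

```bash
python3 - <<'E'
from h import *
for n,(x0,x1,y0,y1) in {'scene':(250,380,140,270),'side':(260,390,170,280)}.items():
    f=dict(np.load(n+'0.npz')); W=world(f)
    im=cv2.cvtColor(f['img'],cv2.COLOR_RGB2BGR)[y0:y1,x0:x1]; cv2.imwrite(f'pics/{n}_z0.png',cv2.resize(im,None,fx=4.5,fy=4.5,interpolation=cv2.INTER_CUBIC))
    hsv=cv2.cvtColor(f['img'],cv2.COLOR_RGB2HSV)
    H,S,V=[hsv[...,i].astype(int) for i in range(3)]
    g=((H>50)&(H<70)&(S>150)).astype(np.uint8)
    k,l,st,c=cv2.connectedComponentsWithStats(g)
    for i in range(1,k):
        if st[i,4]>150:
            P=W[l==i]; print(n,'green',st[i],np.nanmean(P,0).round(3),np.nanmin(P,0).round(3),np.nanmax(P,0).round(3), cv2.minAreaRect(P[~np.isnan(P[:,0])][:,:2].astype(np.float32)*1000))
    box=np.zeros_like(g);box[y0:y1,x0:x1]=1
    r=((H<5)|(H>175))&(S>150)&(box>0)
    P=W[r];print(n,'red',r.sum(),np.nanmean(P,0)); 
    P=P[P[:,2]>0.105];print(len(P),P.min(0) if len(P) else'',P.max(0) if len(P) else '',P.mean(0))
    m=(box>0)&(W[...,2]>0.02)
    P=W[m]; print(n,'all high',P.min(0),P.max(0))
    t=(box>0)&(W[...,2]>0.105); v,u=np.nonzero(t)
    for a,b in zip(u,v): print((a,b),W[b,a].round(3),f['img'][b,a],end=' | ') if (a+b)%2==0 else 0
    print()
E
```

```text
scene red 88 [0.54163826 0.03650453 0.10252028]
28 [0.49405901 0.02102483 0.10552871] [0.51540436 0.03322405 0.13117935] [0.50500396 0.02678335 0.1232742 ]
scene all high [ 0.34102289 -0.3092619   0.02001558] [0.65363255 0.30121666 0.13213774]
(np.int64(311), np.int64(193)) [0.488 0.02  0.12 ] [135  57  59] | (np.int64(310), np.int64(194)) [0.497 0.021 0.126] [148  31  29] | (np.int64(312), np.int64(194)) [0.497 0.028 0.131] [142  30  29] | (np.int64(314), np.int64(194)) [0.493 0.033 0.13 ] [107  95 100] | (np.int64(309), np.int64(195)) [0.504 0.022 0.13 ] [111  46  47] | (np.int64(311), np.int64(195)) [0.5   0.027 0.129] [145  31  30] | (np.int64(313), np.int64(195)) [0.495 0.031 0.126] [146  28  25] | (np.int64(310), np.int64(196)) [0.503 0.025 0.126] [148  32  31] | (np.int64(312), np.int64(196)) [0.498 0.029 0.123] [152  36  34] | (np.int64(314), np.int64(196)) [0.493 0.033 0.12 ] [52 42 46] | (np.int64(309), np.int64(197)) [0.51  0.025 0.129] [155  33  31] | (np.int64(311), np.int64(197)) [0.503 0.028 0.123] [150  36  33] | (np.int64(313), np.int64(197)) [0.5   0.034 0.124] [41 
[... 7635 characters left out ...]
.int64(320), np.int64(218)) [0.49  0.024 0.118] [78 50 47] | (np.int64(322), np.int64(218)) [0.493 0.019 0.121] [68 34 34] | (np.int64(324), np.int64(218)) [0.503 0.021 0.11 ] [59 39 37] | (np.int64(326), np.int64(218)) [0.51  0.02  0.106] [60 44 44] | (np.int64(319), np.int64(219)) [0.487 0.026 0.114] [83 65 64] | (np.int64(321), np.int64(219)) [0.49  0.02  0.116] [70 42 40] | (np.int64(323), np.int64(219)) [0.496 0.018 0.114] [60 37 34] | (np.int64(320), np.int64(220)) [0.488 0.022 0.113] [66 37 39] | (np.int64(322), np.int64(220)) [0.495 0.021 0.108] [61 35 33] | (np.int64(324), np.int64(220)) [0.501 0.018 0.105] [58 41 39] | (np.int64(321), np.int64(221)) [0.491 0.021 0.107] [66 36 36] |
```

```bash
python3 - <<'E'
from h import *
f=dict(np.load('wrist0.npz')); print(f['tool_from_camera'].round(3))
E
```

```text
[[-0.001  0.952  0.305  0.083]
 [ 1.     0.001  0.001 -0.001]
 [ 0.     0.305 -0.952 -0.179]
 [ 0.     0.     0.     1.   ]]
```

View pics/scene_z0.png

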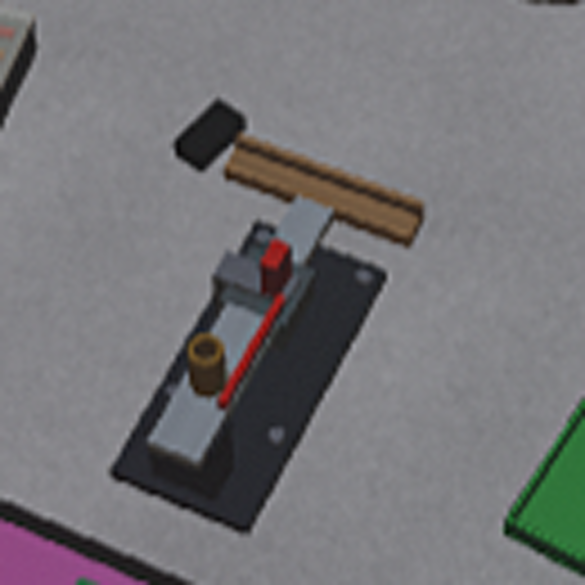

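View pics/side_z0.png

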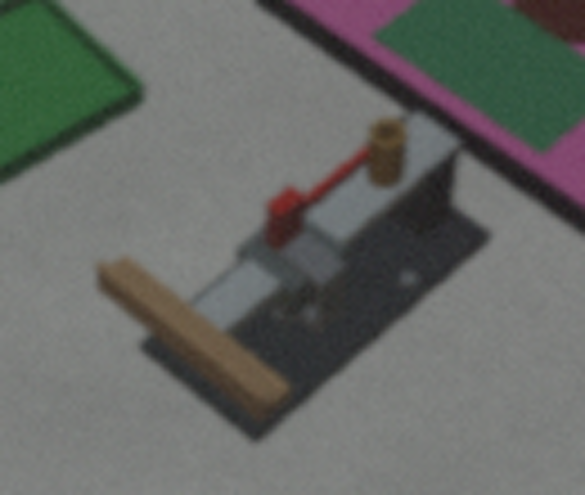

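```bash
python3 - <<'E'
from h import *
for n,(cu,cv_) in {'scene':(392,250),'side':(263,188)}.items():
    f=dict(np.load(n+'0.npz')); W=world(f)
    hsv=cv2.cvtColor(f['img'],cv2.COLOR_RGB2HSV)
    print(hsv[cv_,cu])
    H,S,V=[hsv[...,i].astype(int) for i in range(3)]
    g=((H>50)&(H<75)&(S>80)).astype(np.uint8)
    k,l,st,c=cv2.connectedComponentsWithStats(g)
    for i in range(1,k):
        if st[i,4]>150:
            P=W[l==i];P=P[~np.isnan(P[:,0])]; print(n,'green',st[i],P.mean(0).round(3),P.min(0).round(3),P.max(0).round(3), cv2.minAreaRect(P[:,:2].astype(np.float32)*1000))
    # tongue face / ledge
    box=(W[...,0]>.38)&(W[...,0]<.7)&(W[...,1]>-.08)&(W[...,1]<.13)
    for lo,hi in((.072,.09),(.012,.035)):
        m=box&(W[...,2]>lo)&(W[...,2]<hi); P=W[m]; print(n,lo,m.sum(),cv2.minAreaRect(P[:,:2].astype(np.float32)*1000))
    m=box&(W[...,2]>.05)&(H<20)&(H>8)&(S>60)&(W[...,0]<.45); P=W[m]; print('ledge',m.sum(),P.mean(0),cv2.minAreaRect(P[:,:2].astype(np.float32)*1000))
    m=box&(S<50)&(W[...,2]>.075)&(W[...,2]<.095)&(W[...,0]>.53); P=W[m]; print('tongue',m.sum(),P.mean(0),cv2.minAreaRect(P[:,:2].astype(np.float32)*1000))
    m=box&(W[...,2]>.075)&(W[...,2]<.1)&((H<8)|(H>172))&(S>110)&(W[...,0]>.525);P=W[m]; print('bar',m.sum(),P.mean(0), cv2.fitLine(P[:,:2].astype(np.float32),cv2.DIST_HUBER,0,.01,.01).ravel())
E
```

```text
[ 64 151 118]
scene green [ 362  223   60   56 1798] [0.485 0.313 0.007] [ 0.413  0.242 -0.006] [0.56  0.385 0.031] ((485.8949279785156, 313.6172180175781), (139.9644317626953, 145.28451538085938), 88.38311004638672)
scene green [ 253  269   63   49 1642] [0.78  0.096 0.011] [ 0.724  0.009 -0.001] [0.834 0.181 0.025] ((780.4507446289062, 94.66616821289062), (100.05049896240234, 168.53103637695312), 5.092206954956055)
scene green [410 281  37  38 962] [0.578 0.481 0.005] [ 0.523  0.425 -0.006] [0.635 0.535 0.022] ((578.4487915039062, 481.2091369628906), (96.37287902832031, 96.57322692871094), 14.088040351867676)
scene 0.072 1045 ((522.4207153320312, 27.366928100585938), (262.31317138671875, 151.0908203125), 8.186454772949219)
scene 0.012 654 ((560.0404052734375, 37.084938049316406), (297.0286560058594, 137.38381958007812), 7.463909149169922)
ledge 439 [0.41016939 0.01338049 0.08159445] ((410.8268127441406, 11.099739074707031), (29.771211624145508, 152.19740295410156), 4.960234642028809)
tongue 329 [0.60237717 0.02866632 0.08152259] ((590.8052368164062, 27.26820182800293), (125.2862396
[... 663 characters left out ...]
75, 312.9779052734375), (145.22955322265625, 142.5492706298828), 88.35549926757812)
side 0.072 1170 ((522.1069946289062, 20.74427032470703), (256.80145263671875, 152.53573608398438), 5.128957271575928)
side 0.012 584 ((558.246337890625, 24.535987854003906), (300.01409912109375, 120.97785186767578), 8.622945785522461)
ledge 438 [0.40625344 0.00287674 0.08288507] ((408.8359680175781, 9.910552978515625), (29.001548767089844, 151.246337890625), 5.036126136779785)
tongue 324 [0.58961735 0.02159889 0.08123851] ((590.7391967773438, 21.51042938232422), (123.02031707763672, 49.218238830566406), 11.118539810180664)
bar 24 [0.555852   0.03893254 0.09055968] [0.99396867 0.10966432 0.5635142  0.03963188]
```

```bash
cat >> h.py <<'E'
from scipy.spatial.transform import Rotation as R
def plan(pos,yaw,pitch=0,roll=np.pi):
    s=arm.get_state(); p=np.array(s['eef_pos']); A=R.from_euler('xyz',s['ee_rot']); B=R.from_euler('xyz',[roll,pitch,yaw])
    d=A.inv().apply(np.array(pos)-p); r=(A.inv()*B).as_rotvec()
    print('t',round(s['t'],2),'pos',p.round(4),'rot',np.round(s['ee_rot'],4),'q',np.round(s['q'],2),'w',round(s['width'],4),'F',np.round(s['force'],2))
    print('shares',(d/.3).round(4),(r/np.radians(60)).round(4))
E
python3 -c "
from h import *
plan((.43,.33,.3),-.17)
f=dict(np.load('scene0.npz'));W=world(f);print(W[300,385],W[310,385],W[170,297])"
```

```text
t 0.15 pos [0.2805 0.6135 0.2048] rot [ 3.1404e+00 -1.0000e-04 -4.2890e-01] q [ 1.43  0.36  0.01 -0.   -1.22 -0.29] w 0.0877 F [-0.42  0.81 -1.17]
shares [ 0.8462  0.6527 -0.3166] [ 1.200e-03  1.000e-04 -2.472e-01]
[0.7103873  0.38393716 0.16302589] [0.72088087 0.39335983 0.1257716 ] [ 0.3731707  -0.10844881  0.02021579]
```

```bash
python3 -m inch '0 0.846 0.653 -0.317 0.0012 0 -0.247; 0 0.846 0.653 -0.317 0.0012 0 -0.247; 0 0.846 0.653 -0.317 0.0012 0 -0.247; 0 0.846 0.653 -0.317 0.0012 0 -0.247; 0 0.846 0.653 -0.317 0.0012 0 -0.247; 0 0.846 0.653 -0.317 0.0012 0 -0.247; 0 0.846 0.653 -0.317 0.0012 0 -0.247; 0 0.846 0.653 -0.317 0.0012 0 -0.247; 0 0.846 0.653 -0.317 0.0012 0 -0.247'
python3 -c "
from h import *
plan((.57,.03,.27),.088)"
```

```text
t: 1.05
eef_pos: [0.4303, 0.3295, 0.3007]
ee_rot: [-3.14, -0.0, -0.172]
force: [0.1, 0.5, -0.2]
width: 0.0874
t 1.05 pos [0.4303 0.3295 0.3007] rot [-3.1396e+00 -1.0000e-04 -1.7200e-01] q [ 1.01  0.09 -0.12 -0.   -1.36  0.38] w 0.0874 F [ 0.14  0.45 -0.16]
shares [0.6296 0.904  0.1008] [-0.0019 -0.0004 -0.2483]
```

```bash
python3 -m inch '0 0.395 0.90 0.1 0 0 -0.248; 0 0.395 0.90 0.1 0 0 -0.248; 0 0.395 0.90 0.1 0 0 -0.248; 0 0.395 0.90 0.1 0 0 -0.248; 0 0.395 0.90 0.1 0 0 -0.248; 0 0.395 0.90 0.1 0 0 -0.248; 0 0.395 0.90 0.1 0 0 -0.248; 0 0.395 0.90 0.1 0 0 -0.248; 0 0.395 0.90 0.1 0 0 -0.248; 0 0.395 0.90 0.1 0 0 -0.248'
python3 - <<'E'
from h import *
s=arm.get_state(); f=arm.grab_frame('wrist'); save('w1',f); dump('w1',f); np.savez('w1s.npz',p=s['eef_pos'],r=s['ee_rot']); print(s['eef_pos'],s['ee_rot'],s['qd'])
E
```

```text
t: 2.05
eef_pos: [0.501, 0.0455, 0.2701]
ee_rot: [-3.14, -0.0, 0.092]
force: [-0.6, 0.2, 0.6]
width: 0.0875
[0.50104837 0.04550344 0.2701362 ] [-3.14036239e+00 -3.05390747e-04  9.17022968e-02] [ 0.00180649 -0.003837    0.00054528  0.00044244 -0.00110102  0.0021854 ]
```

View pics/w1.png

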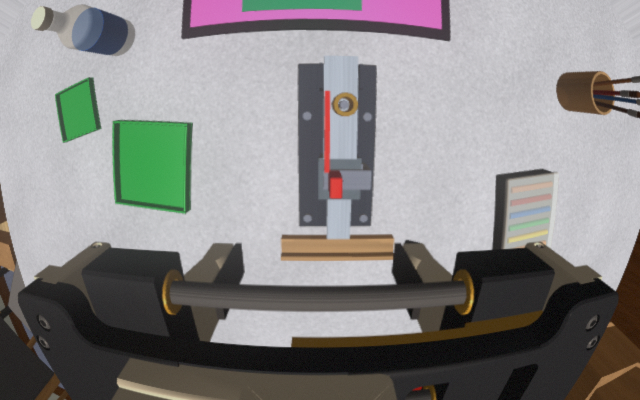

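The wrist view, with coupler axes nicely aligned, shows the ferrule at (344,104), the red tab at (336,185), the bar at (327,130) and the large tray at (152,165).

```bash
cat >> h.py <<'E'
def wworld(f,p,r):
    h,w=f['range_z'].shape
    U,V=np.meshgrid(np.arange(w),np.arange(h)); z=f['range_z']
    x=(U-f['cx'])/f['fx']; y=(V-f['cy'])/f['fy']; th=np.hypot(x,y)+1e-9; t=np.tan(np.minimum(th,1.5))/th
    P=np.stack([x*t*z,-y*t*z,-z],-1); T=f['tool_from_camera']
    P=P@T[:3,:3].T+T[:3,3]
    W=R.from_euler('xyz',r).apply(P.reshape(-1,3)).reshape(h,w,3)+p
    W[z==0]=np.nan
    return W
def measure(f,W,yaw=.088):
    hsv=cv2.cvtColor(f['img'],cv2.COLOR_RGB2HSV); H,S,V=[hsv[...,i].astype(int) for i in range(3)]
    reg=(W[...,0]>.38)&(W[...,0]<.7)&(W[...,1]>-.1)&(W[...,1]<.15)
    Y=R.from_euler('z',-yaw)
    def rep(n,m):
        P=W[m]
        if len(P)<4: print(n,len(P)); return
        Q=Y.apply(P); lo,hi=np.percentile(Q,2,0),np.percentile(Q,98,0); mid=(lo+hi)/2
        print(n,m.sum(),'mid world',Y.inv().apply(mid).round(4),'size',(hi-lo).round(4),'z',lo[2].round(4),hi[2].round(4))
    red=((H<8)|(H>172))&(S>110)&reg
    rep('tabtop',red&(W[...,2]>.119))
    m=red&(W[...,2]<.1)&(W[...,2]>.08)
    rep('bar',m)
    if m.sum()>10: l=cv2.fitLine(W[m][:,:2].astype(np.float32),cv2.DIST_HUBER,0,.001,.001).ravel(); print('bar yaw',l[1]/l[0],l[2:])
    rep('ferr',reg&(W[...,2]>.119)&(H>10)&(H<28)&(S>60))
    rep('ledge',reg&(W[...,2]>.05)&(H<20)&(H>8)&(S>60)&(W[...,0]<.45))
    m=reg&(S<60)&(W[...,2]>.072)&(W[...,2]<.088)&(W[...,0]>.535); rep('tongue',m)
    if m.sum()>10: print(cv2.minAreaRect(W[m][:,:2].astype(np.float32)*1000))
E
python3 - <<'E'
from h import *
f=dict(np.load('w1.npz'));s=np.load('w1s.npz');W=wworld(f,s['p'],s['r'])
measure(f,W)
for c in [(344,104),(152,165),(336,174),(350,180)]: print(c,W[c[1],c[0]].round(4))
hsv=cv2.cvtColor(f['img'],cv2.COLOR_RGB2HSV)
m=(hsv[...,0]>50)&(hsv[...,0]<75)&(hsv[...,1]>80); k,l,st,c=cv2.connectedComponentsWithStats(m.astype(np.uint8))
for i in range(1,k):
  if st[i,4]>1000: P=W[l==i]; print('green',cv2.minAreaRect(P[:,:2].astype(np.float32)*1000),P[:,2].min(),P[:,2].max())
E
```

```text
tabtop 312 mid world [0.5053 0.0067 0.2595] size [0.0503 0.0538 0.2777] z 0.1207 0.3984
bar 427 mid world [0.5587 0.0414 0.0896] size [0.0921 0.0059 0.0066] z 0.0863 0.0929
bar yaw 0.09579794 [0.546595   0.03991257]
ferr 10806 mid world [0.5423 0.0318 0.2675] size [0.0839 0.132  0.2828] z 0.1261 0.409
ledge 2681 mid world [0.4104 0.0122 0.0817] size [0.0255 0.1423 0.0221] z 0.0706 0.0928
tongue 2680 mid world [0.5931 0.0282 0.0807] size [0.1118 0.0459 0.0038] z 0.0788 0.0826
((592.4318237304688, 27.44090461730957), (117.26596069335938, 51.639366149902344), 5.190623760223389)
(344, 104) [0.5924 0.0261 0.1065]
(152, 165) [0.4851 0.3132 0.004 ]
(336, 174) [0.5137 0.0271 0.1088]
(350, 180) [0.5031 0.0076 0.0854]
green ((578.6876831054688, 479.26763916015625), (93.6434326171875, 92.3277816772461), 14.227921485900879) nan nan
green ((nan, nan), (0.0, 0.0), 0.0) nan nan
```

```bash
sed -i 's/reg=(W/reg=(W[...,2]<.14)\&(W/' h.py; python3 - <<'E'
from h import *
f=dict(np.load('w1.npz'));s=np.load('w1s.npz');W=wworld(f,s['p'],s['r'])
measure(f,W,.09)
E
python3 -c "
from h import *
plan((.592,.026,.16),.09);plan((.592,.026,.103),.09)"
```

```text
tabtop 270 mid world [0.5021 0.0273 0.124 ] size [0.0234 0.0121 0.0069] z 0.1205 0.1274
bar 427 mid world [0.5587 0.0415 0.0896] size [0.0921 0.0059 0.0066] z 0.0863 0.0929
bar yaw 0.09579794 [0.546595   0.03991257]
ferr 287 mid world [0.592  0.0265 0.1238] size [0.0229 0.0247 0.0066] z 0.1205 0.1271
ledge 2681 mid world [0.4105 0.0122 0.0817] size [0.0255 0.1423 0.0221] z 0.0706 0.0928
tongue 2680 mid world [0.5931 0.0281 0.0807] size [0.1118 0.0459 0.0038] z 0.0788 0.0826
((592.4318237304688, 27.44090461730957), (117.26596069335938, 51.639366149902344), 5.190623760223389)
t 2.1 pos [0.501  0.0455 0.2702] rot [-3.1403e+00 -5.0000e-04  9.1800e-02] q [ 0.48  0.03 -0.25 -0.   -1.28  1.18] w 0.0872 F [-1.67  0.02  0.19]
shares [0.2958 0.0928 0.3674] [-0.0012 -0.0005  0.0017]
t 2.1 pos [0.501  0.0455 0.2702] rot [-3.1403e+00 -5.0000e-04  9.1800e-02] q [ 0.48  0.03 -0.25 -0.   -1.28  1.18] w 0.0872 F [-1.67  0.02  0.19]
shares [0.2957 0.0931 0.5574] [-0.0012 -0.0005  0.0017]
```

```bash
python3 -m inch '0.2 0.296 0.093 0.367 0 0 0; 0.2 0.296 0.093 0.367 0 0 0; 0.2 0.296 0.093 0.367 0 0 0; 0.2 0.296 0.093 0.367 0 0 0; 0.2 0.296 0.093 0.46 0 0 0; 0.2 0.296 0.093 0.52 0 0 0; 0.2 0.296 0.093 0.565 0 0 0; 0.2 0.296 0.093 0.565 0 0 0; 0.2 0.296 0.093 0.565 0 0 0' 15
python3 - <<'E'
from h import *
plan((.592,.026,.101),.09)
s=arm.get_state(); f=arm.grab_frame('wrist'); save('w2',f)
E
```

```text
t: 3.0
eef_pos: [0.5926, 0.025, 0.1017]
ee_rot: [-3.141, -0.002, 0.091]
force: [0.5, 0.3, 0.8]
width: 0.0701
t 3.0 pos [0.5926 0.025  0.1017] rot [-3.1405e+00 -1.5000e-03  9.0700e-02] q [ 0.37  0.31 -0.31 -0.   -0.95  1.29] w 0.0701 F [0.5  0.27 0.83]
shares [-0.0015 -0.0034  0.0025] [-0.001  -0.0014  0.0007]
```

View pics/w2.png

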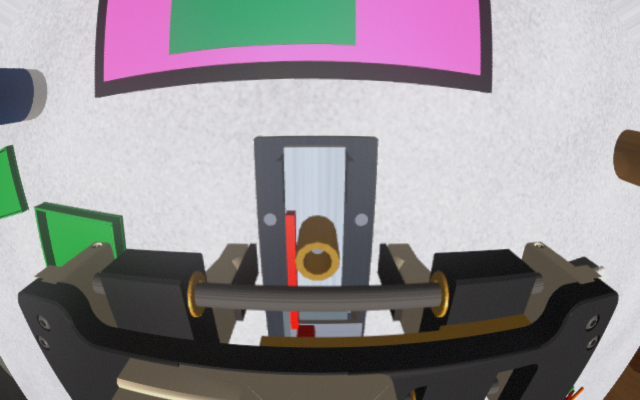

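The ferrule at (317,255) is centred between the fingers (inner edges at 250 and 385). Closing and lifting.

```bash
python3 -m inch '1 0 0 0 0 0 0; 1 0 0 0 0 0 0; 1 0 0 0 0 0 0; 1 0 0 0 0 0 0; 1 0 0 0 0 0 0; 1 0 0 0 0 0 0; 1 0 0 0 0 0 0; 1 0 0 -0.03 0 0 0; 1 0 0 -0.06 0 0 0; 1 0 0 -0.1 0 0 0; 1 0 0 -0.15 0 0 0; 1 0 0 -0.2 0 0 0' 20
python3 -c "
from h import *
plan((.592,.026,.22),.09)"
```

```text
t: 4.25
eef_pos: [0.5923, 0.0244, 0.1624]
ee_rot: [-3.14, -0.001, 0.09]
force: [-0.4, 0.9, -0.8]
width: 0.0242
t 4.25 pos [0.5923 0.0244 0.1624] rot [-3.1403e+00 -1.3000e-03  8.9600e-02] q [ 0.37  0.26 -0.24 -0.   -1.08  1.29] w 0.0242 F [-0.43  0.91 -0.79]
shares [-1.00e-04 -5.80e-03 -1.92e-01] [-0.0012 -0.0012 -0.0003]
```

```bash
python3 -c "
from h import *
plan((.485,.313,.18),.03);plan((.485,.313,.10),.03)"
python3 - <<'E'
from h import *
f=arm.grab_frame('scene'); cv2.imwrite('pics/s2.png',cv2.resize(cv2.cvtColor(f['img'],cv2.COLOR_RGB2BGR)[120:300,220:460],None,fx=3,fy=3))
E
```

```text
t 4.25 pos [0.5923 0.0244 0.1624] rot [-3.1403e+00 -1.3000e-03  8.9600e-02] q [ 0.37  0.26 -0.24 -0.   -1.08  1.29] w 0.0242 F [-0.43  0.91 -0.79]
shares [-0.2699 -0.9903 -0.0577] [-0.0013 -0.0012  0.0569]
t 4.25 pos [0.5923 0.0244 0.1624] rot [-3.1403e+00 -1.3000e-03  8.9600e-02] q [ 0.37  0.26 -0.24 -0.   -1.08  1.29] w 0.0242 F [-0.43  0.91 -0.79]
shares [-0.2703 -0.99    0.209 ] [-0.0013 -0.0012  0.0569]
```

View pics/s2.png

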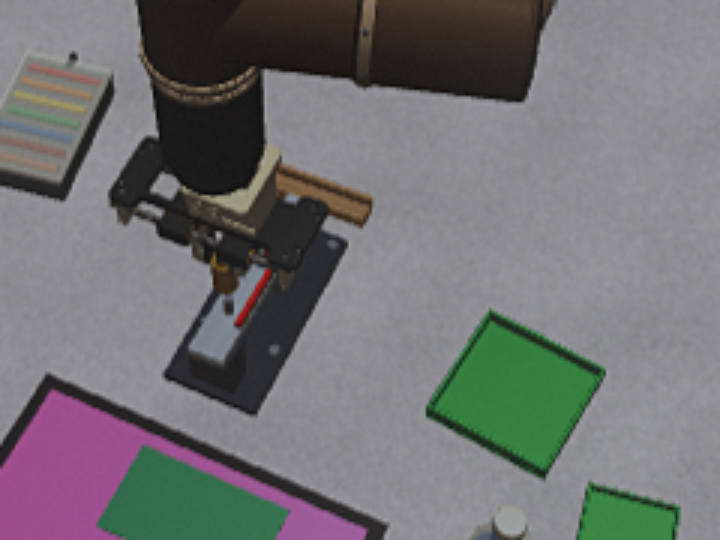

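The ferrule is in the gripper and clear of the pin (pin visible at (228,303) below it). Moving it to the tray.

```bash
python3 -m inch '1 0 0 -0.06 0 0 0; 1 -0.05 -0.1 -0.1 0 0 0.02; 1 -0.1 -0.25 -0.1 0 0 0.03; 1 -0.15 -0.4 -0.1 0 0 0.04; 1 -0.2 -0.55 -0.1 0 0 0.05; 1 -0.25 -0.7 -0.1 0 0 0.057; 1 -0.27 -0.85 -0.1 0 0 0.057; 1 -0.27 -0.95 -0.05 0 0 0.057; 1 -0.27 -0.99 0 0 0 0.057; 1 -0.27 -0.99 0.1 0 0 0.057; 1 -0.27 -0.99 0.1 0 0 0.057'
python3 -c "
from h import *
plan((.485,.313,.028),.03)"
```

```text
t: 5.4
eef_pos: [0.4827, 0.311, 0.1274]
ee_rot: [3.138, 0.005, 0.03]
force: [-0.2, -1.0, -1.0]
width: 0.0238
t 5.4 pos [0.4827 0.311  0.1274] rot [3.1383 0.005  0.0296] q [ 0.91  0.26 -0.32 -0.   -1.    0.69] w 0.0238 F [-0.22 -0.96 -0.96]
shares [ 0.0097 -0.0074  0.3312] [ 0.0032  0.0047 -0.0004]
```

```bash
python3 -m inch '1 0 0 0.1 0 0 0; 1 0 0 0.18 0 0 0; 1 0 0 0.24 0 0 0; 1 0 0 0.28 0 0 0; 1 0 0 0.3 0 0 0; 1 0 0 0.315 0 0 0; 1 0 0 0.325 0 0 0; 1 0 0 0.325 0 0 0'
python3 - <<'E'
from h import *
plan((.485,.313,.028),.03)
f=arm.grab_frame('scene'); cv2.imwrite('pics/s3.png',cv2.resize(cv2.cvtColor(f['img'],cv2.COLOR_RGB2BGR)[160:300,310:470],None,fx=4,fy=4))
E
```

```text
t: 6.2
eef_pos: [0.4851, 0.3132, 0.0339]
ee_rot: [-3.14, -0.001, 0.03]
force: [0.1, -0.3, -1.1]
width: 0.0244
t 6.2 pos [0.4851 0.3132 0.0339] rot [-3.1401e+00 -7.0000e-04  2.9900e-02] q [ 0.91  0.37 -0.42 -0.   -0.79  0.69] w 0.0244 F [ 0.07 -0.25 -1.11]
shares [-0.0003  0.0005  0.0196] [-0.0014 -0.0007 -0.0001]
```

View pics/s3.png

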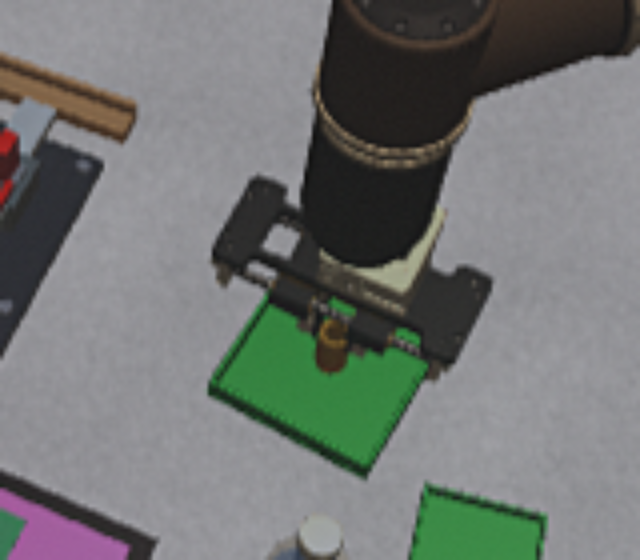

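The ferrule is hanging in the middle of the large tray, at (330,345) in the crop. Lowering gently.

```bash
python3 -m inch '1 0 0 0.012 0 0 0; 1 0 0 0.022 0 0 0; 1 0 0 0.022 0 0 0; 1 0 0 0.022 0 0 0' 8
python3 -c "
from h import *
plan((.485,.313,.025),.03)"
```

```text
t: 6.65
eef_pos: [0.4849, 0.3131, 0.0269]
ee_rot: [-3.141, -0.0, 0.03]
force: [0.2, -0.2, -0.4]
width: 0.0248
t 6.65 pos [0.4849 0.3131 0.0269] rot [-3.1406e+00 -3.0000e-04  3.0000e-02] q [ 0.91  0.38 -0.42 -0.   -0.77  0.69] w 0.0248 F [ 0.21 -0.16 -0.43]
shares [0.0004 0.0002 0.0064] [-0.001  -0.0003 -0.    ]
```

Force reading is moving only slightly; 1–2 mm more, then release and rise.

```bash
python3 -m inch '1 0 0 0.006 0 0 0; 1 0 0 0.006 0 0 0; 0.45 0 0 0.006 0 0 0; 0.45 0 0 0.006 0 0 0; 0.45 0 0 0.006 0 0 0; 0.45 0 0 0.006 0 0 0; 0.45 0 0 -0.1 0 0 0; 0.45 0 0 -0.22 0 0 0; 0.45 0 0 -0.38 0 0 0; 0.45 0 0 -0.52 0 0 0; 0.45 0 0 -0.52 0 0 0; 0.45 0 0 -0.52 0 0 0'
python3 - <<'E'
from h import *
s=arm.get_state(); f=arm.grab_frame('wrist'); save('w3',f)
W=wworld(f,s['eef_pos'],s['ee_rot']); hsv=cv2.cvtColor(f['img'],cv2.COLOR_RGB2HSV);H,S=hsv[...,0],hsv[...,1]
m=(H>10)&(H<28)&(S>60)&(np.hypot(W[...,0]-.485,W[...,1]-.313)<.07)&(W[...,2]<.1); P=W[m]; print(m.sum(),P.mean(0),P.min(0),P.max(0))
plan((.44,.03,.22),.09)
E
```

```text
t: 7.85
eef_pos: [0.4851, 0.3134, 0.1844]
ee_rot: [-3.138, -0.002, 0.03]
force: [-0.2, 0.3, -1.1]
width: 0.0483
249 [0.48631629 0.31474185 0.04827586] [0.47430968 0.30289152 0.02246068] [0.49820951 0.3260625  0.05046023]
t 7.9 pos [0.4845 0.3127 0.1829] rot [-3.1399e+00 -3.0000e-04  2.9600e-02] q [ 0.91  0.21 -0.24 -0.   -1.11  0.69] w 0.0482 F [-0.47  0.03 -0.3 ]
shares [-0.1762  0.9374 -0.1252] [-0.0016 -0.0003 -0.0577]
```

View pics/w3.png

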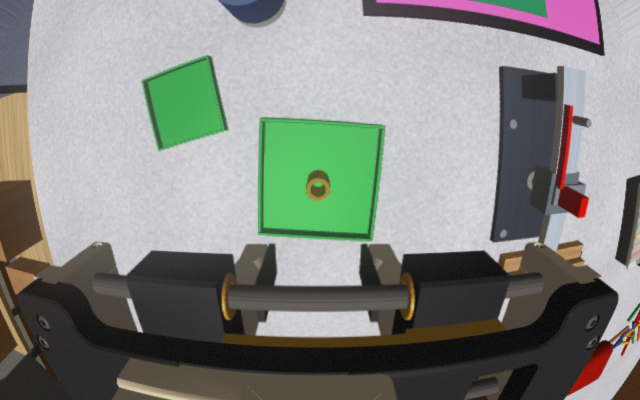

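The ferrule stands upright at (318,187), in the middle of the large tray with its top at 0.050 m. Going back to the coupler for a closer look.

```bash
python3 -m inch '0.2 -0.02 0.15 -0.125 0 0 -0.02; 0.2 -0.06 0.3 -0.125 0 0 -0.05; 0.2 -0.1 0.45 -0.125 0 0 -0.058; 0.2 -0.13 0.6 -0.125 0 0 -0.058; 0.2 -0.15 0.75 -0.125 0 0 -0.058; 0.2 -0.15 0.88 -0.125 0 0 -0.058; 0.2 -0.15 0.94 -0.1 0 0 -0.058; 0.2 -0.15 0.94 -0.05 0 0 -0.058; 0.2 -0.15 0.94 -0.05 0 0 -0.058; 0.2 -0.15 0.94 -0.05 0 0 -0.058; 0.2 -0.15 0.94 -0.05 0 0 -0.058'
python3 - <<'E'
from h import *
s=arm.get_state(); f=arm.grab_frame('wrist'); save('w4',f)
W=wworld(f,s['eef_pos'],s['ee_rot']); measure(f,W,.09); plan((.502,.027,.092),.09); plan((.502,.027,.15),.09)
m=(W[...,2]>.083)&(W[...,2]<.095)&(abs(W[...,0]-.502)<.005)&(W[...,1]<.02)&(W[...,1]>-.06); P=W[m]; print(P.min(0),P.max(0))
E
```

```text
t: 9.0
eef_pos: [0.4484, 0.03, 0.1977]
ee_rot: [-3.141, -0.0, 0.091]
force: [0.3, 1.0, 0.3]
width: 0.0702
tabtop 468 mid world [0.4987 0.0255 0.1248] size [0.0229 0.0129 0.0054] z 0.1221 0.1276
bar 685 mid world [0.557  0.0405 0.0949] size [0.0918 0.0055 0.0081] z 0.0909 0.099
bar yaw 0.09021764 [0.55736053 0.04063616]
ferr 0
ledge 4206 mid world [0.41   0.0119 0.0755] size [0.0264 0.1426 0.0224] z 0.0643 0.0867
tongue 2992 mid world [0.5851 0.0269 0.0838] size [0.0983 0.047  0.0081] z 0.0798 0.0879
((588.4609985351562, 28.702342987060547), (108.89073181152344, 50.97765350341797), 2.45524525642395)
t 9.05 pos [0.4486 0.0301 0.1979] rot [-3.1405e+00 -6.0000e-04  9.1500e-02] q [ 0.51 -0.02 -0.47 -0.   -1.12  1.16] w 0.0702 F [-0.02  0.33  0.32]
shares [0.1762 0.0271 0.353 ] [-0.001  -0.0006  0.0015]
t 9.05 pos [0.4486 0.0301 0.1979] rot [-3.1405e+00 -6.0000e-04  9.1500e-02] q [ 0.51 -0.02 -0.47 -0.   -1.12  1.16] w 0.0702 F [-0.02  0.33  0.32]
shares [0.1763 0.0269 0.1597] [-0.001  -0.0006  0.0015]
[ 0.49700839 -0.01804613  0.08335149] [0.50696183 0.01611252 0.08768604]
```

View pics/w4.png

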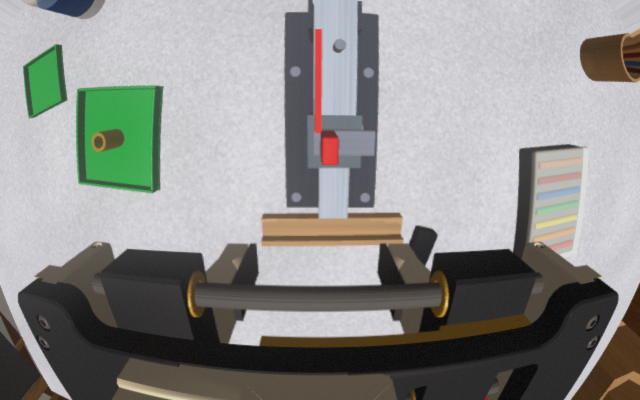

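```bash
python3 -m inch '0.2 0.172 0.03 0 0 0 0; 0.2 0.172 0.03 0.12 0 0 0; 0.2 0.172 0.03 0.2 0 0 0; 0.2 0.172 0.03 0.27 0 0 0; 0.2 0.172 0.03 0.32 0 0 0; 0.2 0.172 0.03 0.346 0 0 0; 0.2 0.172 0.03 0.346 0 0 0; 0.2 0.172 0.03 0.346 0 0 0'
python3 - <<'E'
from h import *
s=arm.get_state(); f=arm.grab_frame('wrist'); save('w5',f)
plan((.5005,.026,.094),.09)
f=arm.grab_frame('side'); cv2.imwrite('pics/side5.png',cv2.resize(cv2.cvtColor(f['img'],cv2.COLOR_RGB2BGR)[150:290,250:410],None,fx=4,fy=4,interpolation=cv2.INTER_CUBIC))
E
```

```text
t: 9.85
eef_pos: [0.5011, 0.0258, 0.0946]
ee_rot: [-3.14, -0.001, 0.091]
force: [-0.3, -1.0, 0.2]
width: 0.0702
t 9.9 pos [0.5012 0.0259 0.0948] rot [-3.1401e+00 -2.0000e-03  9.1200e-02] q [ 0.44  0.18 -0.52 -0.   -0.87  1.22] w 0.0703 F [-0.03 -0.77 -0.11]
shares [-0.0024 -0.0006  0.0026] [-0.0014 -0.0019  0.0012]
```

View pics/w5.png

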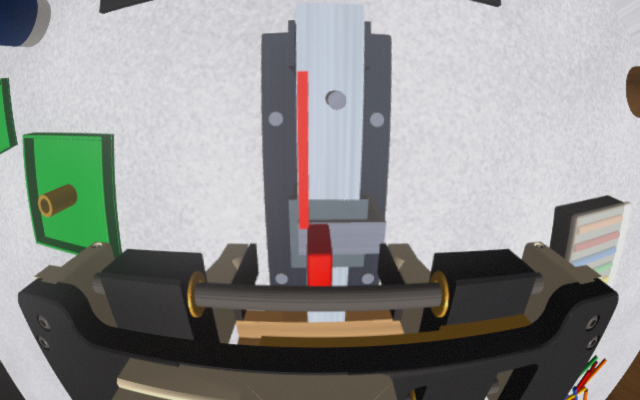

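View pics/side5.png

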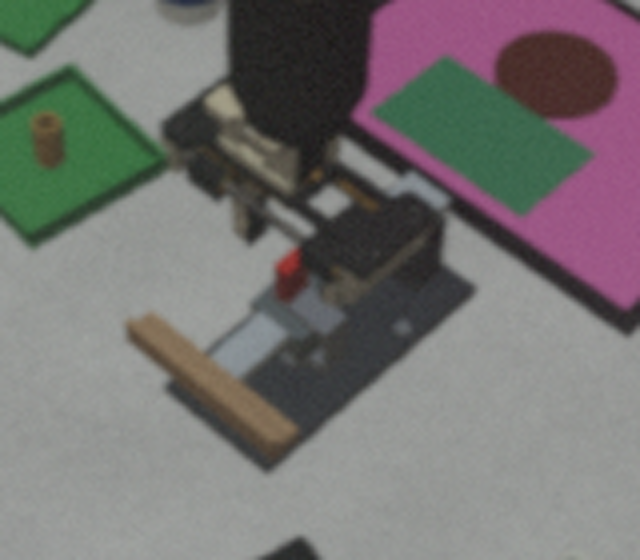

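The tab at (319,260) sits midway between the fingers (250 and 385). Closing on it.

```bash
python3 -m inch '1 0 0 0 0 0 0; 1 0 0 0 0 0 0; 1 0 0 0 0 0 0; 1 0 0 0 0 0 0; 1 0 0 0 0 0 0; 1 0 0 0 0 0 0; 1 0 0 0 0 0 0; 1 0 0 0 0 0 0; 1 0 0 0 0 0 0' 35
python3 - <<'E'
from h import *
plan((.5005,.026,.094),.09)
E
```

```text
t: 10.85
eef_pos: [0.5005, 0.0255, 0.0938]
ee_rot: [-3.14, -0.0, 0.091]
force: [-0.4, 0.2, 0.1]
width: 0.0138
t 10.85 pos [0.5005 0.0255 0.0938] rot [-3.1404e+00 -4.0000e-04  9.0500e-02] q [ 0.44  0.18 -0.52 -0.   -0.87  1.22] w 0.0138 F [-0.43  0.24  0.08]
shares [ 0.0001 -0.0017 -0.0006] [-0.0012 -0.0004  0.0005]
```

Width 13.8 mm matches the 14 mm tab, with almost no side force. Pulling along tool +y, 12 mm first (0.04).

```bash
python3 -m inch '1 0 0.01 0 0 0 0; 1 0 0.02 0 0 0 0; 1 0 0.03 0 0 0 0; 1 0 0.04 0 0 0 0; 1 0 0.04 0 0 0 0; 1 0 0.04 0 0 0 0'
python3 - <<'E'
from h import *
plan((.5005,.026,.094),.09)
E
```

```text
t: 11.45
eef_pos: [0.5016, 0.0138, 0.0936]
ee_rot: [-3.14, -0.001, 0.09]
force: [-1.4, 5.2, -2.4]
width: 0.0137
t 11.45 pos [0.5016 0.0138 0.0936] rot [-3.1396e+00 -5.0000e-04  9.0200e-02] q [ 0.42  0.18 -0.52 -0.   -0.87  1.24] w 0.0137 F [-1.41  5.16 -2.43]
shares [ 0.0001 -0.0409 -0.0014] [-0.0019 -0.0005  0.0002]
```

```bash
python3 -m inch '1 0 0.005 0 0 0 0; 1 0 0.008 0 0 0 0; 1 0 0.008 0 0 0 0; 1 0 0.008 0 0 0 0'
python3 - <<'E'
from h import *
plan((.5005,.026,.094),.09)
s=arm.get_state(); f=arm.grab_frame('wrist'); save('w6',f)
f=arm.grab_frame('side'); cv2.imwrite('pics/side6.png',cv2.resize(cv2.cvtColor(f['img'],cv2.COLOR_RGB2BGR)[150:290,250:410],None,fx=4,fy=4,interpolation=cv2.INTER_CUBIC))
E
```

```text
t: 11.85
eef_pos: [0.5018, 0.0116, 0.0935]
ee_rot: [-3.139, -0.001, 0.09]
force: [-1.0, 6.0, -2.9]
width: 0.014
t 11.85 pos [0.5018 0.0116 0.0935] rot [-3.1395e+00 -5.0000e-04  9.0300e-02] q [ 0.41  0.18 -0.52 -0.   -0.87  1.25] w 0.014 F [-0.97  6.04 -2.9 ]
shares [ 0.0001 -0.0483 -0.0015] [-0.002  -0.0005  0.0003]
```

View pics/w6.png

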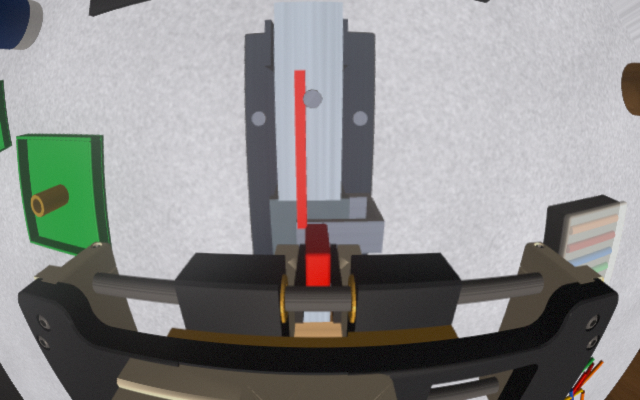

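View pics/side6.png

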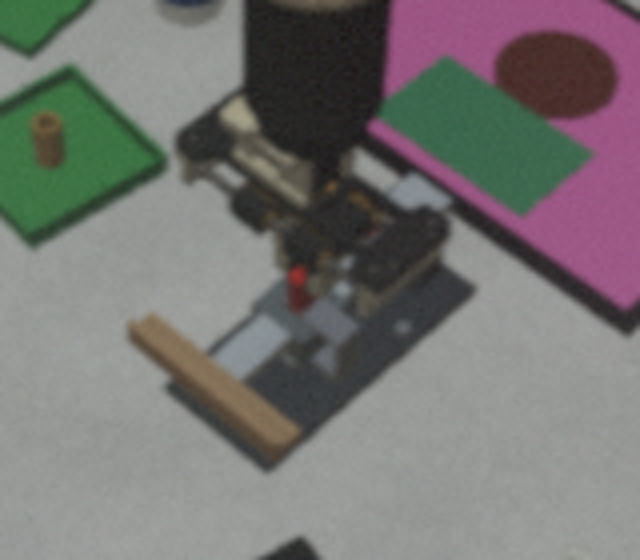

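```bash
python3 - <<'E'
from h import *
s=arm.get_state(); f=arm.grab_frame('wrist'); W=wworld(f,s['eef_pos'],s['ee_rot']); measure(f,W,.09)
Y=R.from_euler('z',-.09)
hsv=cv2.cvtColor(f['img'],cv2.COLOR_RGB2HSV)
m=(W[...,2]>.1)&(W[...,2]<.115)&(abs(W[...,0]-.59)<.02)&(abs(W[...,1]-.026)<.03); P=Y.apply(W[m]); print('pin',m.sum(),P.mean(0),P.min(0),P.max(0))
for r in (60,110,150,190):
  row=Y.apply(W[r]); 
  print(r,[ (u,*row[u].round(4)) for u in range(250,350,6)][:0])
  red=[u for u in range(250,360) if (hsv[r,u,0]<8 or hsv[r,u,0]>172) and hsv[r,u,1]>110]
  tg=[u for u in range(230,390) if .074<W[r,u,2]<.09]
  print(' red y',row[red].mean(0).round(4) if red else None,' tongue y range',row[tg].min(0).round(4),row[tg].max(0).round(4))
print('initial bar y', Y.apply([.5587,.0415,.09]), 'pin0',Y.apply([.5924,.0261,.106]))
E
```

```text
tabtop 1013 mid world [0.5018 0.0125 0.129 ] size [0.0205 0.0137 0.0177] z 0.1201 0.1378
bar 1702 mid world [0.5583 0.0226 0.095 ] size [0.0921 0.0154 0.0077] z 0.0912 0.0989
bar yaw 0.115629226 [0.5510174 0.0262857]
ferr 80 mid world [0.5103 0.0125 0.1327] size [0.0063 0.0299 0.014 ] z 0.1257 0.1397
ledge 674 mid world [0.414  0.0048 0.0736] size [0.0177 0.0369 0.0036] z 0.0718 0.0754
tongue 7104 mid world [0.586  0.0272 0.0839] size [0.0992 0.0475 0.008 ] z 0.0799 0.0879
((590.9307250976562, 27.901763916015625), (115.60601806640625, 51.5569953918457), 4.95702600479126)
pin 275 [ 0.58974996 -0.02994278  0.11157276] [ 0.58520977 -0.03499107  0.10237792] [ 0.59463585 -0.0252288   0.11393035]
60 []
 red y None  tongue y range [ 0.6135 -0.0511  0.0791] [0.6158 0.     0.0899]
110 []
 red y [ 0.5837 -0.0226  0.0971]  tongue y range [ 0.5836 -0.0472  0.0842] [ 0.5839 -0.0081  0.0882]
150 []
 red y [ 0.5606 -0.0228  0.0956]  tongue y range [ 0.5589 -0.047   0.0828] [ 0.5595 -0.0072  0.0859]
190 []
 red y [ 0.5362 -0.0227  0.0933]  tongue y range [ 0.5329 -0.0469  0.081 ] [ 0.5348 -0.0075  0.0884]
initial bar y [ 0.56016875 -0.00888311  0.09      ] pin0 [ 0.59234823 -0.02724969  0.106     ]
```

Bar moved 13.8 mm, but the tongue seems to have followed about 2 mm and the force is only 6 N, so the latch may be slightly short of its stop. Pulling a little further.

```bash
python3 -m inch '1 0 0.003 0 0 0 0; 1 0 0.006 0 0 0 0; 1 0 0.006 0 0 0 0; 1 0 0.006 0 0 0 0'
python3 - <<'E'
from h import *
for i in range(3):
    plan((.5005,.026,.094),.09); f=arm.grab_frame('wrist')
s=arm.get_state();W=wworld(f,s['eef_pos'],s['ee_rot']);Y=R.from_euler('z',-.09)
hsv=cv2.cvtColor(f['img'],cv2.COLOR_RGB2HSV)
for r in (110,150,190):
  row=Y.apply(W[r]); red=[u for u in range(250,360) if (hsv[r,u,0]<8 or hsv[r,u,0]>172) and hsv[r,u,1]>110]
  tg=[u for u in range(230,390) if .074<W[r,u,2]<.09]
  print(r,' red y',row[red].mean(0).round(4),' tongue y range',row[tg].min(0).round(4),row[tg].max(0).round(4))
E
```

```text
t: 12.4
eef_pos: [0.5019, 0.0099, 0.0935]
ee_rot: [-3.139, -0.001, 0.09]
force: [-1.5, 7.3, -2.9]
width: 0.0133
t 12.4 pos [0.5019 0.0099 0.0935] rot [-3.1393e+00 -5.0000e-04  9.0300e-02] q [ 0.41  0.18 -0.52 -0.   -0.87  1.25] w 0.0133 F [-1.46  7.33 -2.9 ]
shares [ 0.0001 -0.0539 -0.0016] [-0.0022 -0.0005  0.0003]
t 12.45 pos [0.5019 0.0099 0.0935] rot [-3.1393e+00 -5.0000e-04  9.0200e-02] q [ 0.41  0.18 -0.52 -0.   -0.87  1.25] w 0.0137 F [-1.1   7.07 -2.4 ]
shares [ 0.0002 -0.054  -0.0017] [-0.0022 -0.0005  0.0002]
t 12.5 pos [0.5019 0.0099 0.0935] rot [-3.1393e+00 -5.0000e-04  9.0300e-02] q [ 0.41  0.18 -0.52 -0.   -0.87  1.25] w 0.0134 F [-0.67  6.88 -2.69]
shares [ 0.0002 -0.0539 -0.0016] [-0.0022 -0.0005  0.0003]
110  red y [ 0.5837 -0.0243  0.0967]  tongue y range [ 0.5836 -0.0466  0.0841] [ 0.584  -0.0073  0.088 ]
150  red y [ 0.5606 -0.0245  0.0951]  tongue y range [ 0.5589 -0.0468  0.0827] [ 0.5596 -0.0076  0.0865]
190  red y [ 0.5363 -0.0244  0.0937]  tongue y range [ 0.5329 -0.0474  0.0809] [ 0.5338 -0.0079  0.0842]
```

Force is now about 7 N and the tongue has stopped following, so the latch is open at its stop. Lifting straight up, gently at first.

```bash
python3 -m inch '1 0 0 -0.01 0 0 0; 1 0 0 -0.02 0 0 0; 1 0 0 -0.035 0 0 0; 1 0 0 -0.05 0 0 0; 1 0 0 -0.05 0 0 0' 40
python3 - <<'E'
from h import *
plan((.5005,.026,.19),.09)
f=arm.grab_frame('side'); cv2.imwrite('pics/side7.png',cv2.resize(cv2.cvtColor(f['img'],cv2.COLOR_RGB2BGR)[150:290,250:410],None,fx=4,fy=4,interpolation=cv2.INTER_CUBIC))
f=arm.grab_frame('wrist'); save('w7',f)
E
```

```text
t: 13.05
eef_pos: [0.5013, 0.0097, 0.1083]
ee_rot: [-3.139, 0.001, 0.09]
force: [-1.9, 5.7, -4.0]
width: 0.0134
t 13.05 pos [0.5013 0.0097 0.1083] rot [-3.1393e+00  7.0000e-04  9.0000e-02] q [ 0.41  0.16 -0.5  -0.   -0.91  1.25] w 0.0134 F [-1.85  5.7  -3.98]
shares [ 0.0021 -0.0548 -0.2723] [-0.0022  0.0006 -0.    ]
```

View pics/side7.png

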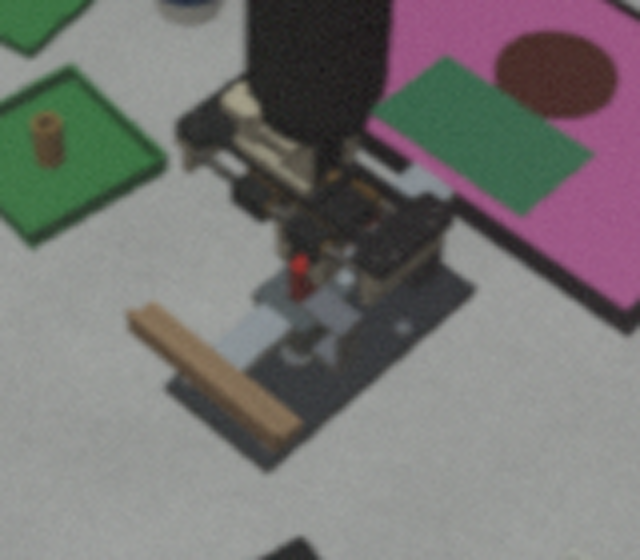

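View pics/w7.png

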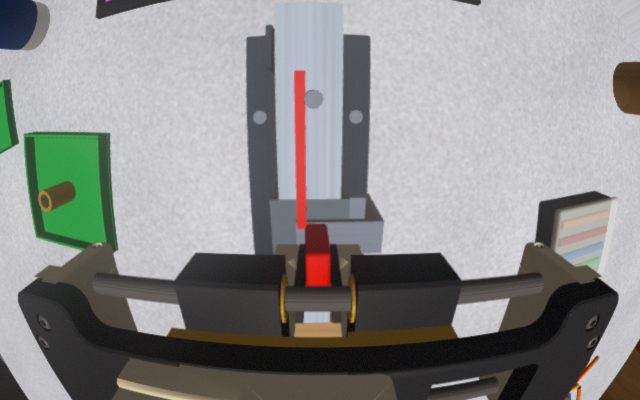

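The coupler is coming up level with the gripper, and the force on the tool is about its weight. Continuing.

```bash
python3 -m inch '1 0 0 -0.02 0 0 0; 1 0 0 -0.05 0 0 0; 1 0 0 -0.08 0 0 0; 1 0 0 -0.12 0 0 0; 1 0 0 -0.16 0 0 0; 1 0 0 -0.21 0 0 0; 1 0 0 -0.25 0 0 0; 1 0 0 -0.28 0 0 0; 1 0 0 -0.29 0 0 0; 1 0 0 -0.29 0 0 0; 1 0 0 -0.29 0 0 0; 1 0 0 -0.29 0 0 0'
python3 - <<'E'
from h import *
plan((.5005,.026,.19),.09)
f=arm.grab_frame('side'); save('side8',f)
s=arm.get_state();f=arm.grab_frame('wrist'); save('w8',f);W=wworld(f,s['eef_pos'],s['ee_rot'])
for c in [(300,40),(315,70),(330,150),(320,180),(290,190)]: print(c,W[c[1],c[0]].round(4),f['img'][c[1],c[0]])
f=arm.grab_frame('scene'); save('scene8',f)
E
```

```text
t: 14.35
eef_pos: [0.5016, 0.0091, 0.1951]
ee_rot: [-3.141, 0.001, 0.091]
force: [0.8, 0.3, -5.5]
width: 0.0137
t 14.35 pos [0.5016 0.0091 0.1951] rot [-3.1407e+00  7.0000e-04  9.0600e-02] q [ 0.41  0.08 -0.38 -0.   -1.12  1.25] w 0.0137 F [ 0.8   0.27 -5.49]
shares [ 0.0016 -0.0564  0.0171] [-0.0009  0.0007  0.0005]
(300, 40) [0.6253 0.0314 0.1901] [179 188 199]
(315, 70) [0.6077 0.0211 0.1899] [183 191 202]
(330, 150) [0.5602 0.0077 0.1857] [183 191 203]
(320, 180) [0.5411 0.0121 0.1866] [184 192 204]
(290, 190) [0.4846 0.0424 0.0113] [76 76 85]
```

View pics/side8.png

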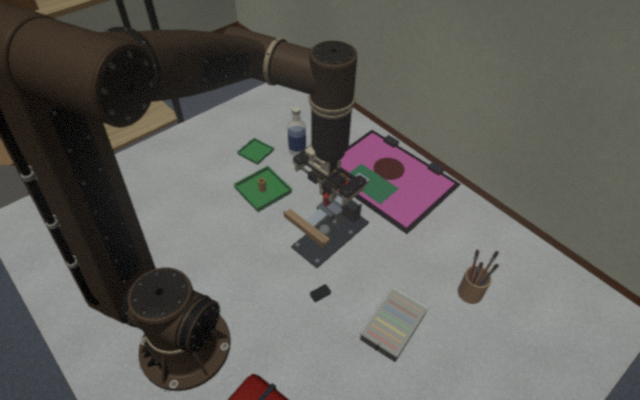

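View pics/w8.png

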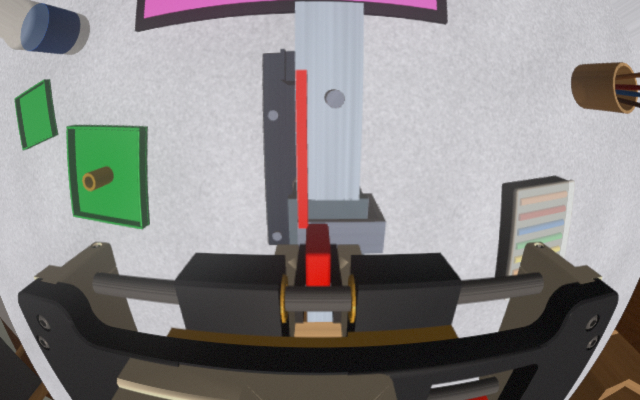

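View pics/scene8.png

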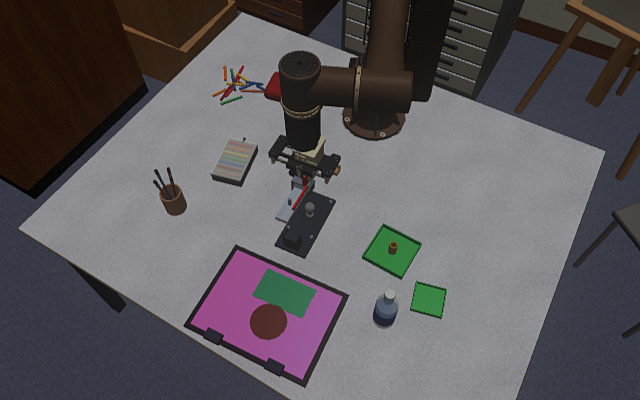

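All clear: the ball is bare at (310,208) in the scene view, and the coupler hangs nearly level. Holding for a moment to confirm it is still, then handing in.

```bash
python3 -m inch '1 0 0 0 0 0 0; 1 0 0 0 0 0 0; 1 0 0 0 0 0 0; 1 0 0 0 0 0 0; 1 0 0 0 0 0 0; 1 0 0 0 0 0 0'
python3 - <<'E'
from h import *
s=arm.get_state();f=arm.grab_frame('wrist');W=wworld(f,s['eef_pos'],s['ee_rot'])
for c in [(300,40),(315,70),(330,150),(320,180)]: print(c,W[c[1],c[0]].round(4))
plan((.5,.01,.195),.09); print(s['qd'].round(4)); print(arm.job_done())
E
```

```text
t: 15.1
eef_pos: [0.5019, 0.0092, 0.1958]
ee_rot: [-3.14, -0.001, 0.091]
force: [0.4, 1.0, -5.1]
width: 0.0135
(300, 40) [0.6255 0.0315 0.1916]
(315, 70) [0.6082 0.0212 0.1896]
(330, 150) [0.5607 0.0078 0.1871]
(320, 180) [0.5408 0.0121 0.1846]
t 15.15 pos [0.5019 0.0092 0.1958] rot [-3.1404e+00 -5.0000e-04  9.0600e-02] q [ 0.41  0.08 -0.38 -0.   -1.12  1.25] w 0.0137 F [ 0.76 -0.05 -5.66]
shares [-0.0062 -0.0032  0.0027] [-0.0011 -0.0004  0.0006]
[-0.0004 -0.0023 -0.0001 -0.0013  0.0003  0.0009]
the job is handed in; nothing more can be done
None
```

The job is done and was handed in at about 15 s; the hand-in reported no verdict.

- **Ferrule:** I lifted it off the pin and let it go in the middle of the larger green tray. The pictures show it standing upright there, with its top at 0.050 m.
- **Latch:** I pinched the red tab and pulled it about 15.6 mm sideways. The tongue seemed to follow by about 2 mm, so the latch itself opened roughly 13.5 mm. The spring force of about 7 N agrees with fully open. I could only infer the opening, not read it directly.
- **Coupler:** I lifted it straight up about 102 mm, and the ball is bare in the last scene picture. It hangs from the gripper alone: about 5.5 N downward, almost no sideways force, fingers 13.7 mm apart on the 14 mm tab. The arm was still. The top face rises about 5–7 mm over 85 mm, a tilt of about 0.08 rad at most, against the 0.35 allowed.
- **After release:** The spring drew the coupler towards -y and shut the latch, as the task allows.
- **Other items:** The case, bottle, brush pot and eraser look untouched in the last pictures.

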